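# Turn a drive flange onto its hub studs and fit the collar

## Task

The blue drive flange sits on top of the hub's three studs, turned wrong: without lifting it off the spigot, turn it round (a push on its ears is enough) until its three holes drop over the studs and it lies flat, fully home on the hub. Then take the orange collar from the bench and lower it over the hub's centre spigot until it rests squarely on the flange, holding it all the way down rather than dropping it. Leave the can, socket and timer where they are, and let go of everything.

Things in the scene. Friction and masses are not known exactly. Their poses are not given: they have to be found in the camera images.
- hub: Aluminium hub on a dark stand, fixed to the bench. Origin: centre of the underside of its foot, on the bench; z up. Its flat face, 60 mm up, is a disc of 74 mm radius with three straight ears, 40 mm wide, out to 106 mm radius, at 0, 120 and 240 degrees from its x axis, ends marked yellow. Each ear carries one stud; a spigot stands in the middle.
- hub_stud (a point): Top of the stud on the hub's x axis. The three fixed steel studs stand on the ears' centrelines, 56 mm from the hub's axis: 10 mm in diameter, round-topped, 22 mm tall, tops 82 mm above the bench.
- hub_spigot (a point): Centre of the top of the hub's centre spigot: 36 mm in diameter, top 112 mm above the bench, the last 6 mm tapered.
- flange: Loose blue plate, 0.3 to 0.55 kg, 8 mm thick, 74 mm in radius with three straight ears like the hub's (40 mm wide, to 106 mm radius, at 0, 120, 240 degrees from its x axis, ends marked white); centre bore 38 mm, round the spigot. Origin: centre of its underside; z up. Starts level on the stud tops, underside 82 mm above the bench. Home: underside 60, top 68 mm, ears over the hub's ears.
- flange_hole (a point): Top rim of the flange's hole on its x axis. Three through holes, 13 mm in diameter, on the ears' centrelines 56 mm from the axis; any hole fits any stud. At the start they are 22 to 60 degrees off the studs, one way or the other. The flange turns freely about the spigot and falls by its own weight once the holes meet the studs.
- collar: Loose orange anodised collar, a plain tube: outer diameter 52 mm, bore 38.5 mm, 34 mm tall, about 0.09 kg, standing on end on the bench to the left or right of the hub. Origin: centre of its underside; z along its axis. Fitted, its underside is 68 mm above the bench.
- can: Bystander: red-labelled can, 54 mm in diameter, 95 mm tall, on the other side of the hub from the collar. Origin: centre of its underside.
- socket: Bystander: upright steel socket, 32 mm in diameter, 60 mm tall. Origin: centre of its underside.
- timer: Bystander: white shop timer lying flat, 55 x 70 x 22 mm. Origin: centre of its underside.
Not all that is in view belongs to the job. Several things have the shape of the flange; the one meant has the colours described above.

How it is judged:
By the outcome, as a careful person would: the job done as asked, in the order asked, and still so for the second after the job is handed in, with the robot touching nothing.
It also fails if it takes over 64 s, if anything falls off the work surface, if the arm or the gripper's body presses on something with over 40 N, if the wrist force passes 120 N, or if a joint passes its speed limit or range.

## Robot

A 6-joint arm with a two-finger parallel gripper is mounted at the origin on the work surface. World frame = base frame: x ahead of the robot, y to its left, z up, the work surface at z = 0. Lengths are in m, angles in rad, forces in N, time in s.
With the tool pointing down it reaches from about 0.35 to 0.975 m from the base axis. Payload 4.9 kg.
Tool frame: the origin (TCP) lies midway between the tips of the shut fingers; the grasp point (between the pads) lies 19 mm behind it; z points along the fingers, y is the line along which they close (so a half turn about z gives the same grasp; the last joint's range is limited). The gripper opens to 85 mm and grips with 20 to 120 N. Pads are 22 mm wide; open, the fingers measure 114 mm over their backs; the gripper's body (76 mm by 85 mm) begins 54 mm behind the grasp point. The pads swing forward as they close: fully open they stand 13 mm farther back than shut.
Start: joints at [1.209, 0.053, 1.613, -0, 1.476, -0.119], TCP at [0.15, 0.607, 0.231] pointing down, gripper open.
Joint ranges: [-3.01, 3.01], [-1.01, 2.22], [0.06, 2.58], [-1.02, 4.17], [0.09, 2.62], [-3.14, 3.14]. Speed limits (rad/s): [2.57, 2.57, 3.14, 3.14, 3.14, 3.14].

## Interface

Orientations are given as a unit quaternion [w, x, y, z].
In Python, from plant import manip gives the robot as it stands.
- The arm moves only by the tool move_arm, never from a script. Its argument "increments" is one flat list of numbers, 5 for each row, row after row: the shift along the tool's x, y, z in mm, then the turn about the tool's z in rad, then the opening, from 0 (shut) to 1 (fully open). In form: [tx, ty, tz, spin, jaw, tx, ty, tz, spin, jaw, ...]. A call has 1 to 8 rows; each row shifts and turns the commanded pose from where the row before left it, along the tool's axes as they then stand; what a row does not reach is not made up. A row lasts 1/12 s, in which the tool goes at most 41.7 mm and 7.16 degrees, less where a joint would pass 70% of its speed; a pose out of reach is approached as far as the arm can. A call with a gripper value outside its range is refused whole. The fingers move at their own pace and stop on an object; the grip force is fixed at half the most. Time passes only in rows, so rows that do not move let the fingers close. It gives the time, the measured TCP pose, the force, the opening and the grip force at its end, in the units of the state.
- manip.state(): the state, without advancing time (a new reading comes with each control period).
- manip.grab_frame(name): name is "scene" or "side" or "wrist"; returns a dict with "image" (400x640x3 uint8, blue, green, red), "fov_y" (degrees; the focal length in pixels is half the picture's height over the tangent of half this angle, whatever the lens; pixels are square), "cx", "cy" (the principal point, pixels), "k1" (the pictures are not rectified: a ray, as slopes to the right and down, at radius r is drawn at 1 + k1 r^2 times it, then the intrinsics apply), "eye" and "rotation" of the camera in the world; the wrist camera has in their place "T_tool_cam" (4x4, takes a point from camera to tool coordinates, whose origin is the TCP and whose axes are the flange's). Camera axes: x right, y down, z forward; pixel columns grow to the right and rows downward; lengths in m; the calibration is good to about 2 mm. A picture is of the moment at which its call begins: read the wrist's pose just before it. There is no depth.
- manip.job_done(): hands the job in; it is judged then, once.
The state is a dict: "time": time; "joint_pos": joint angles; "joint_vel": joint speeds; "joint_efforts": joint torques, N m; "tool_pos": TCP position; "tool_rot": TCP orientation; "contact_force": force on the tool from outside, world axes, zero at the start; "ft_torque": the same for the moment, N m; "gripper_width": opening from 0.0 (shut) to 1.0 (fully open); "grasp_force": force on a finger pad.
Only numpy, scipy, OpenCV 4.12 (cv2) and the standard library are available. Lean on these libraries where they do the work, as an engineer would, in place of code of your own. Each camera call takes 0.05 s, during which the arm holds its last target. There are 200 camera calls.

## Working session

There is one attempt and no reset: what is moved stays moved. The work goes in short steps, Python scripts to look and compute and a tool call to move; the robot and the scene stay as the last step left them, time stands still between calls to the robot, and variables do not carry over. Pictures are saved under pics/ and viewed, at most 10 in all, crops included, and the job is handed in when it is done.

Besides the shell and the picture viewer there is one more tool, called after "Emit:" in YAML: its name, and indented under it one key for each argument. move_arm: Moves the arm, as the interface text tells. Its arguments: {"type":"object","properties":{"increments":{"type":"array"}},"required":["increments"]}

```bash
mkdir -p pics; ls; cat > h.py <<'E'
import numpy as np, cv2
from plant import manip
from scipy.spatial.transform import Rotation as R
def cam(name):
    s=manip.state(); f=manip.grab_frame(name)
    im=np.asarray(f["image"]); h=im.shape[0]
    fl=h/2/np.tan(np.radians(f["fov_y"])/2)
    if name=="wrist":
        q=s["tool_rot"]; T=np.eye(4); T[:3,:3]=R.from_quat([q[1],q[2],q[3],q[0]]).as_matrix(); T[:3,3]=s["tool_pos"]
        M=T@np.array(f["T_tool_cam"]); eye=M[:3,3]; rot=M[:3,:3]
    else: eye=np.array(f["eye"]); rot=np.array(f["rotation"])
    return dict(im=im,fl=fl,cx=f["cx"],cy=f["cy"],k1=f["k1"],eye=eye,rot=rot)
def ray(c,uv):
    uv=np.atleast_2d(np.asarray(uv,float)); d=(uv-[c["cx"],c["cy"]])/c["fl"]
    p=d.copy()
    for _ in range(20): p=d/(1+c["k1"]*(p**2).sum(1,keepdims=True))
    return np.c_[p,np.ones(len(p))]@c["rot"].T
def onz(c,uv,z):
    v=ray(c,uv); return c["eye"]+v*((z-c["eye"][2])/v[:,2:3])
def proj(c,P):
    p=(np.atleast_2d(P)-c["eye"])@c["rot"]; p=p[:,:2]/p[:,2:]
    return p*(1+c["k1"]*(p**2).sum(1,keepdims=True))*c["fl"]+[c["cx"],c["cy"]]
E
python3 - <<'E'
from h import *
for n in("scene","side","wrist"):
    c=cam(n); cv2.imwrite(f"pics/{n}0.png",c["im"]); print(n,c["eye"].round(3),c["rot"].round(2).tolist(),c["fl"],c["k1"])
s=manip.state(); print(s["tool_pos"],s["tool_rot"],s["time"],s["gripper_width"])
E
```

```text
pics
scene [1.048 0.184 1.116] [-0.16, 0.54, 0.8, -0.23] 478.28680104322245 -0.05424085142322679
side [-0.065 -0.707  0.875] [-0.38, 0.86, -0.3, 0.13] 424.9927866143522 0.038066618535852845
wrist [0.08  0.624 0.372] [[0.24, 0.93, 0.28], [0.97, -0.23, -0.07], [-0.0, 0.29, -0.96]] 278.57973629639395 -0.0025669223910909397
[0.15011808 0.60620848 0.23035132] [-1.78973825e-04  1.21125997e-01  9.92636822e-01 -7.74497773e-04] 0.15 0.9983016639909986
```

View pics/scene0.png

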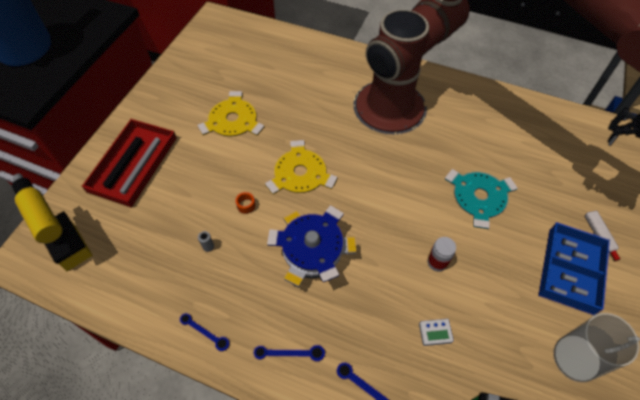

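View pics/side0.png

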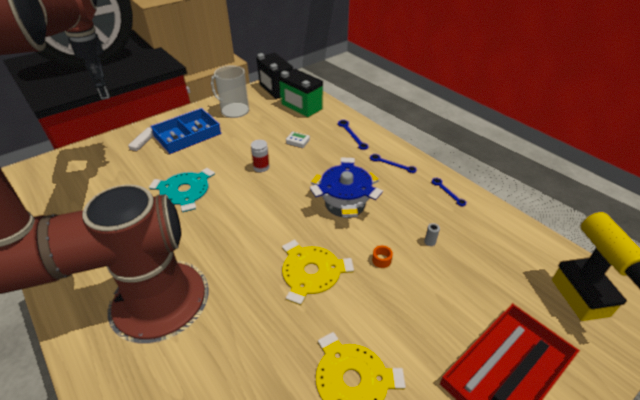

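The scene view shows the flange at about (312,240), with white ear ends at (333,214), (274,237) and (330,273). The hub's yellow ends peek out at (293,218), (350,244) and (295,278). The collar is at (245,202), the socket at (206,241), the can at (441,254) and the timer at (436,332). The side view agrees, with the flange at (347,185) and the collar at (382,256).

```bash
cat >> h.py <<'E'
def blobs(m,amin=20):
    n,l,st,ce=cv2.connectedComponentsWithStats(m.astype(np.uint8)); return [(ce[i],st[i,4],l==i) for i in range(1,n) if st[i,4]>=amin]
def masks(im):
    h=cv2.cvtColor(im,cv2.COLOR_BGR2HSV).astype(int); H,S,V=h[...,0],h[...,1],h[...,2]
    return dict(blue=(H>112)&(H<128)&(S>170)&(V>60),orange=(H>=3)&(H<14)&(S>205)&(V>90),
     white=(S<60)&(V>130),yellow=(H>20)&(H<32)&(S>190)&(V>90))
def win(m,u,v,r):
    o=np.zeros_like(m); o[max(0,v-r):v+r,max(0,u-r):u+r]=m[max(0,v-r):v+r,max(0,u-r):u+r]; return o
E
python3 - <<'E'
from h import *
W={}
for n,u,v,cu,cv in(("scene",312,243,245,202),("side",347,187,382,256)):
    c=cam(n); M=masks(c["im"])
    print(n,"eye",c["eye"])
    for k,z in(("white",.09),("yellow",.06)):
        for ce,a,_ in blobs(win(M[k],u,v,58 if n=="scene" else 42),8): print(k,ce.round(),a,onz(c,ce,z)[0].round(4))
    b=max(blobs(win(M["blue"],u,v,50)),key=lambda t:t[1]); print("blue",b[0],b[1],onz(c,b[0],.09)[0].round(4))
    b=max(blobs(win(M["orange"],cu,cv,25)),key=lambda t:t[1]); cs=max(cv2.findContours(b[2].astype(np.uint8),0,1)[0],key=cv2.contourArea) if 0 else None
    print("orange",b[0],b[1],onz(c,b[0],.017)[0].round(4))
    ys,xs=np.where(b[2]); print(xs.min(),xs.max(),ys.min(),ys.max())
    W[n]=cv2.resize(c["im"][v-70:v+70,u-110:u+80],None,fx=4,fy=4)
cv2.imwrite("pics/a.png",W["scene"])
E
```

```text
scene eye [1.04761886 0.1838734  1.11612097]Traceback (most recent call last):
  File "<stdin>", line 7, in <module>
  File "h.py", line 19, in onz
    v=ray(c,uv); return c["eye"]+v*((z-c["eye"][2])/v[:,2:3])
  File "h.py", line 17, in ray
    return np.c_[p,np.ones(len(p))]@c["rot"].T
           ~~~~~~~~~~~~~~~~~~~~~~~~^~~~~~~~~~~
ValueError: matmul: Input operand 1 has a mismatch in its core dimension 0, with gufunc signature (n?,k),(k,m?)->(n?,m?) (size 4 is different from 3)
```

The fixed cameras give their rotation as a quaternion, so I'll convert it.

```bash
sed -i 's/rot=np.array(f\["rotation"\])/q=f["rotation"]; rot=R.from_quat([q[1],q[2],q[3],q[0]]).as_matrix()/' h.py
cat > m.py <<'E'
from h import *
W={}
for n,u,v,cu,cv in(("scene",312,243,245,202),("side",347,187,382,256)):
    c=cam(n); M=masks(c["im"])
    for k,z in(("white",.09),("yellow",.06)):
        for ce,a,_ in blobs(win(M[k],u,v,58 if n=="scene" else 42),8): print(n,k,ce.round(),a,onz(c,ce,z)[0].round(4))
    b=max(blobs(win(M["blue"],u,v,50)),key=lambda t:t[1]); print("blue",b[0],b[1],onz(c,b[0],.09)[0].round(4))
    b=max(blobs(win(M["orange"],cu,cv,25)),key=lambda t:t[1])
    ys,xs=np.where(b[2]); mid=[(xs.min()+xs.max())/2,(ys.min()+ys.max())/2]
    print("orange",b[0],b[1],mid,onz(c,b[0],.017)[0].round(4),onz(c,mid,.017)[0].round(4))
    W[n]=cv2.resize if 0 else c["im"][v-70:v+70,u-110:u+80]
import cv2
cv2.imwrite("pics/a.png",cv2.resize(W["scene"],None,fx=4,fy=4))
E
python3 m.py
```

```text
scene white [272. 188.] 55 [ 0.4697 -0.1781  0.09  ]
scene white [329. 185.] 12 [ 0.4069 -0.0445  0.09  ]
scene white [334. 212.] 116 [ 0.4758 -0.005   0.09  ]
scene white [272. 237.] 127 [ 0.5971 -0.1175  0.09  ]
scene white [296. 269.] 136 [ 0.6534 -0.0316  0.09  ]
scene white [329. 274.] 144 [0.6345 0.0435 0.09  ]
scene yellow [298. 187.] 213 [ 0.4254 -0.1256  0.06  ]
scene yellow [291. 217.] 65 [ 0.5131 -0.1062  0.06  ]
scene yellow [351. 244.] 86 [0.5286 0.0622 0.06  ]
scene yellow [293. 278.] 93 [ 0.6654 -0.0342  0.06  ]
blue [312.0169348  241.99322608] 2362 [ 0.5737 -0.0236  0.09  ]
orange [244.625      201.58552632] 152 [np.float64(245.0), np.float64(202.5)] [ 0.4967 -0.2535  0.017 ] [ 0.4989 -0.2512  0.017 ]
side white [348. 160.] 67 [0.636  0.0401 0.09  ]
side white [347. 174.] 49 [ 0.5888 -0.009   0.09  ]
side white [316. 189.] 90 [ 0.478  -0.0041  0.09  ]
side white [376. 193.] 92 [ 0.5986 -0.1184  0.09  ]
side white [351. 206.] 65 [ 0.5105 -0.1139  0.09  ]
side yellow [373. 176.] 29 [ 0.6705 -0.038   0.06  ]
side yellow [316. 178.] 50 [0.5301 0.0617 0.06  ]
side yellow [349. 211.] 63 [ 0.5146 -0.106   0.06  ]
blue [345.99830938 182.67709214] 1183 [ 0.5625 -0.0353  0.09  ]
orange [381.81605351 256.58528428] 299 [np.float64(381.5), np.float64(256.5)] [ 0.5    -0.2519  0.017 ] [ 0.4995 -0.2512  0.017 ]
```

View pics/a.png

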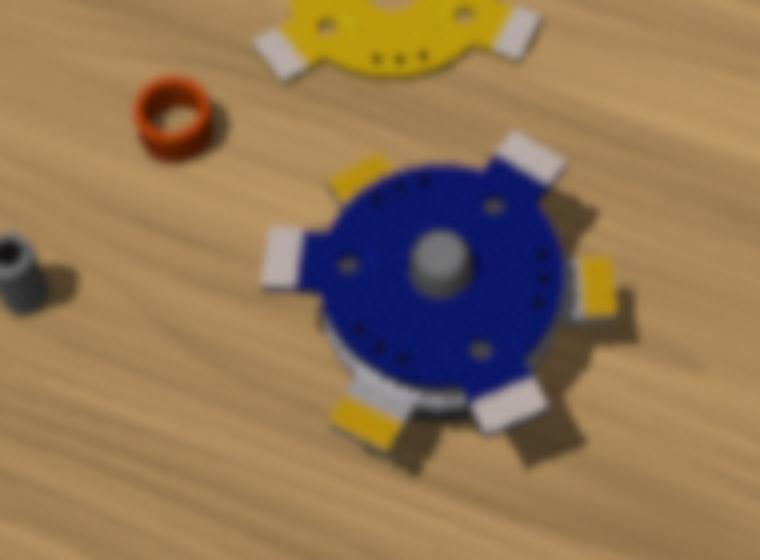

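```bash
cat >> h.py <<'E'
def go(x,y,z,ang=None):
    "tool-frame shift in mm from the present pose to x,y,z and spin to x-axis angle ang (deg)"
    s=manip.state(); q=s["tool_rot"]; M=R.from_quat([q[1],q[2],q[3],q[0]]).as_matrix()
    a=np.degrees(np.arctan2(M[1,0],M[0,0])); d=M.T@(np.array([x,y,z])-s["tool_pos"])*1000
    sp=None if ang is None else round(float(np.radians((a-ang+180)%360-180)),3)
    print("t",round(s["time"],2),"pos",np.round(s["tool_pos"],4),"xang",a.round(2),"tilt",M[:,2].round(3),"shift",d.round(1),"spin",sp,"F",np.round(s["contact_force"],1),"w",round(s["gripper_width"],3),"g",round(s["grasp_force"],1),"q",np.round(s["joint_pos"],2))
E
python3 -c "
from h import *
go(.599,.0696,.231,136.7)"
```

```text
t 0.3 pos [0.1502 0.6065 0.2309] xang 166.09 tilt [-0.    -0.001 -1.   ] shift [-5.647e+02 -4.132e+02  1.000e-01] spin 0.513 F [ 0.1 -0.7 -0.5] w 0.999 g 0.0 q [ 1.21  0.05  1.61 -0.    1.48 -0.12]
```

Emit:
move_arm:
  increments: [-23.5,-17.2,0,0,0,-23.5,-17.2,0,0,0,-23.5,-17.2,0,0,0,-23.5,-17.2,0,0,0,-23.5,-17.2,0,0,0,-23.5,-17.2,0,0,0,-23.5,-17.2,0,0,0,-23.5,-17.2,0,0,0]

```text
time: 0.97
tool_pos: [0.3003, 0.4267, 0.2313]
tool_rot: [0.0, 0.121, 0.993, 0.0]
contact_force: [0.2, -0.5, 0.5]
gripper_width: -0.0
grasp_force: 0.0
```

Emit:
move_arm:
  increments: [-23.5,-17.2,0,0,0,-23.5,-17.2,0,0,0,-23.5,-17.2,0,0,0,-23.5,-17.2,0,0,0,-23.5,-17.2,0,0,0,-23.5,-17.2,0,0,0,-23.5,-17.2,0,0,0,-23.5,-17.2,0,0,0]

```text
time: 1.63
tool_pos: [0.4498, 0.2479, 0.2314]
tool_rot: [0.0, 0.121, 0.993, 0.0]
contact_force: [0.1, 0.6, 0.3]
gripper_width: 0.001
grasp_force: 0.0
```

Emit:
move_arm:
  increments: [-23.5,-17.2,0,0,0,-23.5,-17.2,0,0,0,-23.5,-17.2,0,0,0,-23.5,-17.2,0,0,0,-23.5,-17.2,0,0,0,-23.5,-17.2,0,0,0,-23.5,-17.2,0,0,0,-23.5,-17.2,0,0,0]

```text
time: 2.3
tool_pos: [0.5992, 0.0691, 0.2313]
tool_rot: [0.0, 0.121, 0.993, 0.0]
contact_force: [0.1, 0.4, -0.4]
gripper_width: -0.003
grasp_force: 0.0
```

Emit:
move_arm:
  increments: [0,0,0,0.1,0,0,0,0,0.1,0,0,0,0,0.1,0,0,0,0,0.1,0,0,0,0,0.11,0,0,0,0,0,0]

```text
time: 2.8
tool_pos: [0.5984, 0.0703, 0.2312]
tool_rot: [-0.0, 0.368, 0.93, -0.0]
contact_force: [0.4, -0.4, -0.1]
gripper_width: -0.002
grasp_force: 0.0
```

```bash
python3 -c "
from h import *
go(.599,.0696,.074,136.7)"
```

```text
t 2.8 pos [0.5984 0.0703 0.2312] xang 136.76 tilt [-0. -0. -1.] shift [-9.000e-01 -1.000e-01  1.572e+02] spin 0.001 F [ 0.4 -0.4 -0.1] w -0.002 g 0.0 q [-0.01  0.    1.67 -0.    1.48 -0.82]
```

Emit:
move_arm:
  increments: [0,0,25,0,0,0,0,25,0,0,0,0,25,0,0,0,0,25,0,0,0,0,25,0,0,0,0,15,0,0,0,0,10,0,0,0,0,7,0,0]

```text
time: 3.47
tool_pos: [0.5978, 0.0704, 0.0729]
tool_rot: [-0.001, 0.367, 0.93, -0.0]
contact_force: [-1.2, -0.5, 0.1]
gripper_width: -0.002
grasp_force: 0.0
```

Emit:
move_arm:
  increments: [-3,0,0,0,0,-3,0,0,0,0,-3,0,0,0,0,-3,0,0,0,0,-2,0,0,0,0]

```text
time: 3.88
tool_pos: [0.6099, 0.0606, 0.0757]
tool_rot: [0.001, 0.368, 0.93, 0.001]
contact_force: [-0.3, 2.3, 0.8]
gripper_width: 0.001
grasp_force: 0.7
```

Emit:
move_arm:
  increments: [-4.5,1.4,0,0.05,0,-4.5,1.4,0,0.05,0,-4.5,1.4,0,0.05,0,-4.5,1.4,0,0.05,0,-4.5,1.4,0,0.05,0,-4.5,1.4,0,0.05,0,-4.5,1.4,0,0.05,0,-4.5,1.4,0,0.05,0]

```text
time: 4.55
tool_pos: [0.6396, 0.0389, 0.0751]
tool_rot: [0.0, 0.546, 0.838, 0.0]
contact_force: [-0.7, 1.3, 1.3]
gripper_width: -0.004
grasp_force: 0.7
```

```bash
python3 m.py; python3 -c "
from h import *
go(.599,.0696,.074,114)"
```

```text
scene white [272. 188.] 56 [ 0.4699 -0.178   0.09  ]
scene white [329. 185.] 12 [ 0.4069 -0.0445  0.09  ]
scene white [277. 224.] 127 [ 0.5614 -0.1224  0.09  ]
scene white [304. 273.] 296 [ 0.6546 -0.0094  0.09  ]
scene yellow [292. 187.] 140 [ 0.431  -0.1396  0.06  ]
scene yellow [289. 217.] 22 [ 0.5173 -0.1106  0.06  ]
scene yellow [353. 248.] 13 [0.5382 0.0698 0.06  ]
scene yellow [293. 278.] 91 [ 0.6654 -0.0346  0.06  ]
blue [296.77859391 247.66526758] 953 [ 0.6013 -0.0514  0.09  ]
orange [244.78106509 201.84023669] 169 [np.float64(245.0), np.float64(202.5)] [ 0.4973 -0.2527  0.017 ] [ 0.4989 -0.2512  0.017 ]
side white [360. 162.] 72 [0.658  0.0106 0.09  ]
side white [347. 174.] 56 [ 0.5884 -0.0089  0.09  ]
side white [313. 181.] 79 [0.4921 0.0287 0.09  ]
side white [374. 181.] 8 [ 0.6287 -0.0802  0.09  ]
side white [367. 199.] 110 [ 0.5632 -0.1205  0.09  ]
side white [347. 207.] 39 [ 0.501  -0.1112  0.09  ]
side yellow [373. 176.] 29 [ 0.6705 -0.038   0.06  ]
side yellow [349. 211.] 64 [ 0.5149 -0.106   0.06  ]
blue [345.95396419 182.75021313] 1173 [ 0.5622 -0.0354  0.09  ]
orange [381.86348123 256.70307167] 293 [np.float64(382.0), np.float64(256.5)] [ 0.4998 -0.2522  0.017 ] [ 0.5006 -0.252   0.017 ]
t 4.65 pos [0.6399 0.0383 0.0751] xang 113.93 tilt [ 0.001 -0.    -1.   ] shift [ 45.2 -24.7   1. ] spin -0.001 F [ 0.4 -0.   0.5] w -0.001 g 0.0 q [-0.06  0.23  1.69 -0.    1.22 -0.47]
```

View pics/a.png

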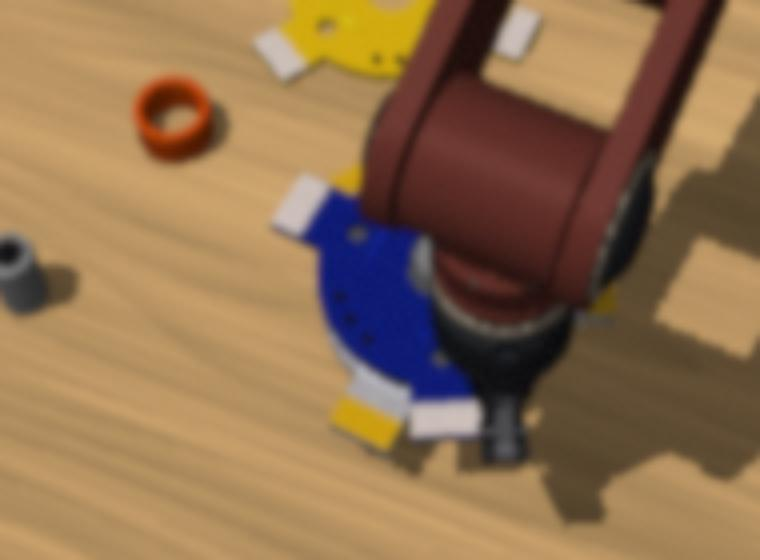

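The flange follows the push: its white end is now near (447,418) in the crop, at about 24.5°. About 30° remain.

Emit:
move_arm:
  increments: [-4.5,1.4,0,0.05,0,-4.5,1.4,0,0.05,0,-4.5,1.4,0,0.05,0,-4.5,1.4,0,0.05,0,-4.5,1.4,0,0.05,0,-4.5,1.4,0,0.05,0,-3.6,1.1,0,0.04,0,-1.8,0.6,0,0.02,0]

```text
time: 5.32
tool_pos: [0.6575, 0.0103, 0.0748]
tool_rot: [0.0, 0.686, 0.727, 0.001]
contact_force: [0.6, 1.4, 0.6]
gripper_width: -0.001
grasp_force: 0.7
```

```bash
python3 m.py | grep white; python3 -c "
from h import *
go(.599,.0696,.074,93)"
```

```text
scene white [272. 188.] 55 [ 0.4697 -0.1781  0.09  ]
scene white [329. 185.] 12 [ 0.4069 -0.0445  0.09  ]
scene white [352. 235.] 78 [0.5198 0.0585 0.09  ]
scene white [293. 271.] 156 [ 0.6582 -0.0352  0.09  ]
side white [369. 166.] 75 [ 0.6654 -0.021   0.09  ]
side white [314. 173.] 49 [0.5201 0.0566 0.09  ]
side white [347. 174.] 54 [ 0.5886 -0.0094  0.09  ]
side white [374. 182.] 11 [ 0.6254 -0.0817  0.09  ]
side white [360. 200.] 149 [ 0.5433 -0.1139  0.09  ]
t 5.42 pos [0.6573 0.0101 0.0746] xang 93.38 tilt [ 0. -0. -1.] shift [ 62.9 -54.6   0.5] spin 0.007 F [-0.2 -0.4  0.4] w 0.002 g 0.0 q [-0.1   0.26  1.65 -0.    1.23 -0.16]
```

Emit:
move_arm:
  increments: [-1.1,0.3,0,0.012,0,-1.1,0.3,0,0.012,0,-1.1,0.3,0,0.012,0,-1.1,0.3,0,0.012,0,-1.1,0.3,0,0.012,0,-1.1,0.3,0,0.012,0,-1.1,0.3,0,0.012,0,-1.1,0.3,0,0.012,0]

```text
time: 6.08
tool_pos: [0.6595, 0.0012, 0.0742]
tool_rot: [-0.0, 0.721, 0.693, -0.0]
contact_force: [-0.7, -0.7, -0.6]
gripper_width: 0.0
grasp_force: 0.0
```

```bash
python3 m.py | grep white; python3 -c "
from h import *
go(.599,.0696,.074,93)"
```

```text
scene white [272. 188.] 56 [ 0.4699 -0.178   0.09  ]
scene white [329. 186.] 13 [ 0.4072 -0.0443  0.09  ]
scene white [351. 243.] 130 [0.5407 0.0647 0.09  ]
scene white [290. 275.] 101 [ 0.6717 -0.0389  0.09  ]
side white [316. 176.] 72 [0.5149 0.0405 0.09  ]
side white [373. 175.] 73 [ 0.6459 -0.057   0.09  ]
side white [347. 175.] 51 [ 0.5876 -0.0099  0.09  ]
side white [349. 209.] 97 [ 0.4983 -0.1197  0.09  ]
t 6.18 pos [0.6596 0.0012 0.0743] xang 87.78 tilt [-0. -0. -1.] shift [ 66.  -63.2   0.3] spin -0.091 F [-0.2 -0.3 -0.2] w 0.002 g 0.0 q [-0.11  0.27  1.65 -0.    1.23 -0.07]
```

The white ends now sit where the hub's yellow ends were, which suggests it has dropped. I'll back off, raise the arm and check.

Emit:
move_arm:
  increments: [4,0,0,0,0,4,0,0,0,0,0,0,-26,0,0,0,0,-26,0,0,0,0,-26,0,0,0,0,-26,0,0,0,0,-26,0,0,0,0,-26,0,0]

```text
time: 6.85
tool_pos: [0.6597, 0.0101, 0.2316]
tool_rot: [-0.0, 0.72, 0.694, 0.0]
contact_force: [0.4, 0.0, -0.2]
gripper_width: -0.001
grasp_force: 0.0
```

```bash
python3 -c "
from h import *
go(.4995,-.2517,.231,114.5)"
```

```text
t 6.85 pos [0.6597 0.0101 0.2316] xang 87.85 tilt [ 0.  0. -1.] shift [-267.6 -150.3    0.6] spin -0.465 F [ 0.4  0.  -0.2] w -0.001 g 0.0 q [-0.1   0.13  1.53  0.    1.48 -0.06]
```

Emit:
move_arm:
  increments: [-22.3,-12.5,0,0,1,-22.3,-12.5,0,0,1,-22.3,-12.5,0,0,1,-22.3,-12.5,0,0,1,-22.3,-12.5,0,0,1,-22.3,-12.5,0,0,1,-22.3,-12.5,0,0,1,-22.3,-12.5,0,0,1]

```text
time: 7.52
tool_pos: [0.5525, -0.1654, 0.2304]
tool_rot: [0.0, 0.72, 0.694, 0.0]
contact_force: [0.3, -0.7, 1.0]
gripper_width: 1.001
grasp_force: 0.0
```

Emit:
move_arm:
  increments: [-22.3,-12.5,0,0,1,-22.3,-12.5,0,0,1,-22.3,-12.5,0,0,1,-22.3,-12.5,0,0,1,0,0,0,-0.11,1,0,0,0,-0.11,1,0,0,0,-0.12,1,0,0,0,-0.12,1]

```text
time: 8.18
tool_pos: [0.4999, -0.252, 0.2304]
tool_rot: [0.0, 0.541, 0.841, 0.0]
contact_force: [-0.6, -0.1, -0.5]
gripper_width: 1.0
grasp_force: 0.0
```

```bash
cat > w.py <<'E'
from h import *
go(.4995,-.2517,.006,114.5)
w=cam("wrist"); M=masks(w["im"])["orange"]; 
for ce,a,m in blobs(M,60):
    ys,xs=np.where(m); print("wrist orange",ce.round(1),a,xs.min(),xs.max(),ys.min(),ys.max())
    p=onz(w,np.c_[xs,ys],.034); hull=cv2.convexHull(p[:,:2].astype(np.float32))
    print(" top-plane enclosing",cv2.minEnclosingCircle(hull),"mean",p.mean(0).round(4))
A,B=cam("scene"),cam("side")
for a,b in(((351,243),(316,176)),((290,275),(373,175))): pass
T=[]
for c,n in((A,"sc"),(B,"si")):
    m=masks(c["im"]); u,v=(312,243) if n=="sc" else (347,187)
    for k in("white","yellow"):
        for ce,a,_ in blobs(win(m[k],u,v,58 if n=="sc" else 42),8): print(n,k,ce.round(1),a,onz(c,ce,.068)[0].round(4))
g=np.zeros((400,790,3),np.uint8)
cv2.imwrite("pics/c.png",np.hstack([cv2.resize(A["im"][173:313,202:382],None,fx=2.2,fy=2.2),cv2.resize(B["im"][117:257,260:440],None,fx=2.2,fy=2.2)]))
cv2.imwrite("pics/w.png",w["im"])
E
python3 w.py
```

```text
t 8.18 pos [ 0.4999 -0.252   0.2304] xang 114.51 tilt [ 0.  0. -1.] shift [ 4.000e-01 -2.000e-01  2.244e+02] spin 0.0 F [-0.6 -0.1 -0.5] w 1.0 g 0.0 q [-0.6  -0.1   1.77  0.    1.48 -1.03]
wrist orange [316.6 158. ] 110 301 336 152 174
 top-plane enclosing ((0.49603527784347534, -0.24491825699806213), 0.023021889850497246) mean [ 0.4903 -0.236   0.034 ]
wrist orange [321.9 181. ] 133 303 338 167 191
 top-plane enclosing ((0.5043857097625732, -0.2542436122894287), 0.023010170087218285) mean [ 0.5082 -0.2595  0.034 ]
sc white [271.  187.4] 42 [ 0.457 -0.189  0.068]
sc white [291.7 215.3] 123 [ 0.5135 -0.1044  0.068 ]
sc white [350.8 243.9] 133 [0.5326 0.0613 0.068 ]
sc white [291.8 276.4] 149 [ 0.6646 -0.0373  0.068 ]
sc yellow [297.7 187.6] 189 [ 0.431  -0.1239  0.068 ]
si white [381.  156.7] 9 [0.7475 0.0096 0.068 ]
si white [316.9 175.9] 74 [0.5329 0.0607 0.068 ]
si white [346.6 173.8] 81 [0.6083 0.0131 0.068 ]
si white [372.6 174.7] 73 [ 0.6659 -0.0382  0.068 ]
si white [348.8 208.8] 105 [ 0.5139 -0.1037  0.068 ]
```

View pics/c.png

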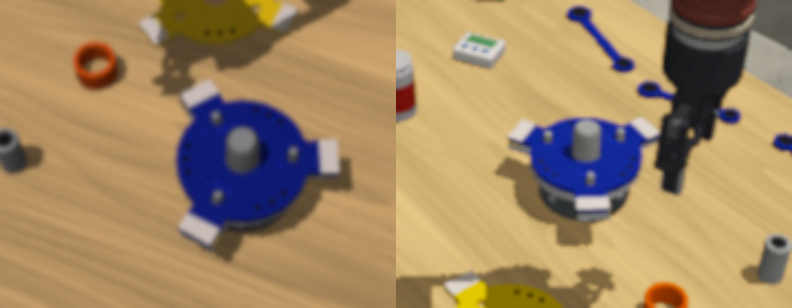

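View pics/w.png

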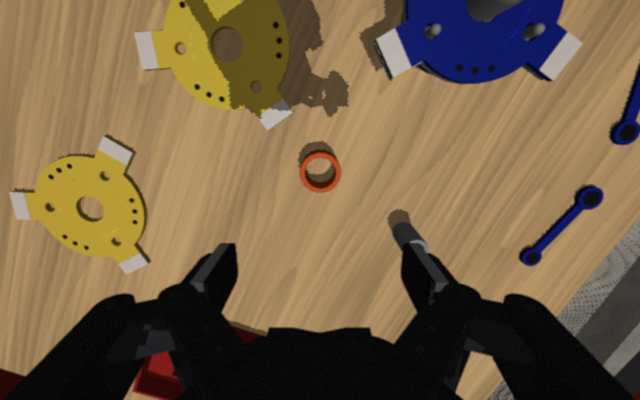

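The flange is home: the studs poke through in both views, and the white ends lie on the 68 mm plane consistently. The wrist view shows the collar ring at about (320,172) and the socket at about (408,232), which is near the right finger in the picture. I'll refine the collar and check the socket clearance.

```bash
python3 - <<'E'
from h import *
w=cam("wrist"); h=cv2.cvtColor(w["im"],cv2.COLOR_BGR2HSV).astype(int)
m=win((h[...,0]<14)&(h[...,1]>175)&(h[...,2]>60),320,172,35)
ys,xs=np.where(m); print(len(xs),xs.min(),xs.max(),ys.min(),ys.max())
for z in(.034,.017): print(z,cv2.minEnclosingCircle(onz(w,np.c_[xs,ys],z)[:,:2].astype(np.float32)))
print("socket",onz(w,[[400,222]],0),onz(cam("scene"),[[206,241]],.03),onz(cam("side"),[[432,235]],.03))
s=cam("scene"); print("spigot?",onz(s,[[312,238.5]],.112))
E
```

```text
743 300 339 150 191
0.034 ((0.5008128881454468, -0.24905963242053986), 0.02665991708636284)
0.017 ((0.5023259520530701, -0.25224655866622925), 0.027993464842438698)
socket [[ 0.63943986 -0.27629739  0.        ]] [[ 0.64578405 -0.2861047   0.03      ]] [[ 0.64827983 -0.28855627  0.03      ]]
spigot? [[ 0.5753963  -0.02273625  0.112     ]]
```

Emit:
move_arm:
  increments: [1,0.3,35,0,1,0,0,35,0,1,0,0,35,0,1,0,0,35,0,1,0,0,30,0,1,0,0,25,0,1,0,0,18,0,1,0,0,9,0,1]

```text
time: 9.2
tool_pos: [0.4978, -0.2498, 0.005]
tool_rot: [-0.003, 0.544, 0.839, 0.0]
contact_force: [-0.1, -0.5, 0.0]
gripper_width: 1.004
grasp_force: 0.0
```

Emit:
move_arm:
  increments: [0,0,2,0,1,0,0,0,0,0,0,0,0,0,0,0,0,0,0,0,0,0,0,0,0,0,0,0,0,0,0,0,0,0,0,0,0,0,0,0]

```text
time: 9.87
tool_pos: [0.5014, -0.2523, 0.0087]
tool_rot: [0.002, 0.543, 0.84, -0.0]
contact_force: [0.1, -0.5, 6.6]
gripper_width: 0.585
grasp_force: 62.8
```

```bash
python3 - <<'E'
from h import *
go(.5705,-.0268,.15,114.5)
w=cam("wrist"); cv2.imwrite("pics/g.png",w["im"][150:,100:540])
E
```

```text
t 9.87 pos [ 0.5014 -0.2523  0.0087] xang 114.18 tilt [ 0.004 -0.002 -1.   ] shift [ 176.9  155.7 -141.6] spin -0.006 F [ 0.1 -0.5  6.6] w 0.585 g 62.8 q [-0.6   0.15  1.91 -0.    1.08 -1.02]
```

View pics/g.png

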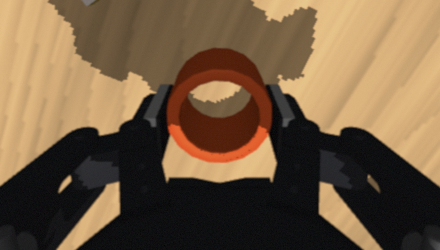

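The collar is gripped between the pads, with its bright lower rim at crop (219,162) and its width spanning 167 to 271. I'll lift it, then measure its offset in the tool frame.

Emit:
move_arm:
  increments: [0,0,-10,0,0,0,0,-20,0,0,0,0,-30,0,0,0,0,-30,0,0,0,0,-30,0,0,0,0,-20,0,0,0,0,-10,0,0,0,0,0,0,0]

```text
time: 10.58
tool_pos: [0.5011, -0.252, 0.1598]
tool_rot: [0.003, 0.543, 0.84, -0.0]
contact_force: [0.2, -0.1, -0.7]
gripper_width: 0.585
grasp_force: 62.4
```

```bash
cat > c.py <<'E'
from h import *
go(.5705,-.0268,.158,114.5)
s=manip.state(); w=cam("wrist"); h=cv2.cvtColor(w["im"],cv2.COLOR_BGR2HSV).astype(int)
m=win((h[...,0]<14)&(h[...,1]>150)&(h[...,2]>40),320,260,70)
b=max(blobs(m),key=lambda t:t[1])[2]; ys,xs=np.where(b)
print(len(xs),xs.min(),xs.max(),ys.min(),ys.max())
q=s["tool_rot"]; Mt=R.from_quat([q[1],q[2],q[3],q[0]]).as_matrix()
cnt=max(cv2.findContours(b.astype(np.uint8),cv2.RETR_EXTERNAL,cv2.CHAIN_APPROX_NONE)[0],key=len)[:,0]
for zt in(.022,.025,.028):
    P=onz(w,cnt,s["tool_pos"][2]+zt); t=(P-s["tool_pos"])@Mt*1000
    # lower (near-camera) half of the outline is the top rim: circle fit
    k=cnt[:,1]>260; A=np.c_[2*t[k,:2],np.ones(k.sum())]; so=np.linalg.lstsq(A,(t[k,:2]**2).sum(1),rcond=None)[0]
    print(zt,"centre tool mm",so[:2].round(1),"r",np.sqrt(so[2]+so[0]**2+so[1]**2).round(1))
E
python3 c.py
```

```text
t 10.58 pos [ 0.5011 -0.252   0.1598] xang 114.18 tilt [ 0.005 -0.003 -1.   ] shift [177.  155.6   1.4] spin -0.006 F [ 0.2 -0.1 -0.7] w 0.585 g 62.4 q [-0.6  -0.05  1.84  0.    1.35 -1.02]
7697 266 371 198 312
0.022 centre tool mm [-0.8  0.5] r 25.7
0.025 centre tool mm [1.  0.5] r 25.0
0.028 centre tool mm [2.9 0.5] r 24.4
```

Emit:
move_arm:
  increments: [15,13,0,0,0,22,20,0,0,0,22,20,0,0,0,22,20,0,0,0,22,20,0,0,0,22,19,0,0,0,22,19,0,0,0,16,14,0,0,0]

```text
time: 11.3
tool_pos: [0.5638, -0.0405, 0.1531]
tool_rot: [-0.002, 0.543, 0.84, -0.001]
contact_force: [0.4, -0.1, -0.1]
gripper_width: 0.585
grasp_force: 62.4
```

Emit:
move_arm:
  increments: [9,7.6,0,0,0,4,2.7,5,-0.006,0,0,0,10,0,0,0,0,8,0,0,0,0,5,0,0,0,0,0,0,0]

```text
time: 11.8
tool_pos: [0.5676, -0.0278, 0.1255]
tool_rot: [-0.002, 0.541, 0.841, -0.001]
contact_force: [0.0, -0.0, -1.2]
gripper_width: 0.58
grasp_force: 62.4
```

```bash
python3 - <<'E'
from h import *
go(.5705,-.0268,.127,114.5)
A,B,w=cam("scene"),cam("side"),cam("wrist")
cv2.imwrite("pics/d.png",np.hstack([cv2.resize(A["im"][205:285,265:360],(380,320),interpolation=2),cv2.resize(B["im"][145:225,300:395],(380,320),interpolation=2)]))
cv2.imwrite("pics/e.png",cv2.resize(w["im"][180:330,240:400],None,fx=3.5,fy=3.5))
E
```

```text
t 11.8 pos [ 0.5676 -0.0278  0.1255] xang 114.44 tilt [-0.004  0.001 -1.   ] shift [-0.3  3.1 -1.5] spin -0.001 F [ 0.  -0.  -1.2] w 0.58 g 62.4 q [-0.18  0.01  1.84 -0.    1.3  -0.61]
```

View pics/d.png

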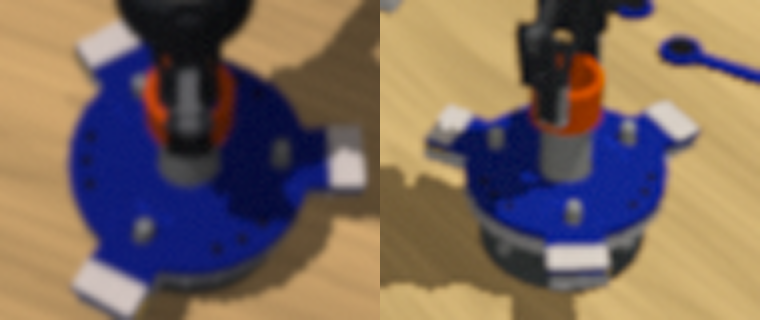

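View pics/e.png

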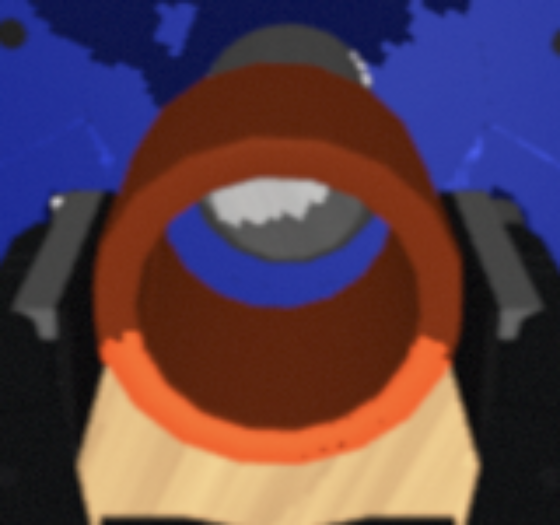

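The scene and side crops show the collar just above the spigot top. In the wrist crop the bore's far lower edge is at (276,306), and the spigot's far edge is at (288,260) with sides near 205 and 370. The spigot is therefore about 2 mm to +y of the collar. I'll calculate this.

```bash
python3 - <<'E'
from h import *
s=manip.state(); w=cam("wrist"); q=s["tool_rot"]; M=R.from_quat([q[1],q[2],q[3],q[0]]).as_matrix()
f=lambda u,v,z:((onz(w,[[240+u/3.5,180+v/3.5]],z)-s["tool_pos"])@M*1000).round(1)[0]
z=s["tool_pos"][2]
print("bore far",f(277,306,z-.0087),"top rim inner L,R,far",f(137,290,z+.0253),f(418,290,z+.0253),f(277,430,z+.0253),"near",f(277,178,z+.0253), "outer far",f(277,463,z+.0253),"outer near",f(277,138,z+.0253))
print("spigot far z.112",f(288,260,.112),"z.106",f(288,260,.106),"sides .112",f(205,205,.112),f(370,205,.112))
p=M.T@(np.array([.5705,-.0268,.112])-s["tool_pos"])*1000; print("hub centre in tool",p.round(1))
E
```

```text
bore far [-18.9   0.6   8.7] top rim inner L,R,far [  4.1 -18.4 -25.3] [  4.1  19.6 -25.3] [-18.2   0.5 -25.3] near [ 20.5   0.5 -25.3] outer far [-23.8   0.5 -25.3] outer near [ 26.1   0.5 -25.3]
spigot far z.112 [-14.1   2.6  16.3] z.106 [-17.4   2.7  22.3] sides .112 [ -3.2 -12.2  16.3] [-3.2 17.2 16.3]
hub centre in tool [ 0.3  1.5 16.3]
```

```bash
cat > b.py <<'E'
from h import *
s=manip.state(); w=cam("wrist"); q=s["tool_rot"]; M=R.from_quat([q[1],q[2],q[3],q[0]]).as_matrix(); zt=s["tool_pos"][2]
go(.5705,-.0268,.112,114.5)
H=cv2.cvtColor(w["im"],cv2.COLOR_BGR2HSV).astype(int)
f=lambda u,v,z:((onz(w,[[u,v]],z)-s["tool_pos"])@M*1000).round(1)[0][:2]
blue=(H[...,0]>105)&(H[...,0]<130)&(H[...,1]>120); grey=(H[...,1]<80)&(H[...,2]>35)
for v in range(234,258,4):
    g=np.where(grey[v,285:352])[0]+285; b=np.where(blue[v,280:360])[0]+280
    if len(g) and len(b): print(v,"blue",b.min(),b.max(),"grey",g.min(),g.max(),"mid diff mm",f((g.min()+g.max())/2,v,.109)[1]-f((b.min()+b.max())/2,v,zt-.0087)[1])
col=blue[225:290,314:326].any(1); r=np.where(col)[0]+225; print("blue rows",r.min(),r.max(),"spigot far .106",f(321,r.min()-.5,.106),".112",f(321,r.min()-.5,.112),"bore far",f(319,r.max()+.5,zt-.0087))
E
python3 b.py
```

```text
t 12.05 pos [ 0.5697 -0.0275  0.129 ] xang 114.48 tilt [ 0.001 -0.    -1.   ] shift [ 0.3  1.  17. ] spin -0.0 F [-0.3  0.4 -0.2] w 0.583 g 62.4 q [-0.18  0.01  1.83 -0.    1.3  -0.61]
242 blue 290 347 grey 298 343 mid diff mm 1.3
246 blue 288 350 grey 302 339 mid diff mm 1.0
250 blue 290 348 grey 308 333 mid diff mm 1.0
blue rows 253 267 spigot far .106 [-16.3   1.9] .112 [-13.    1.8] bore far [-19.    0.5]
```

Emit:
move_arm:
  increments: [0.3,0.9,0,0,0,0,0,3,0,0,0,0,3,0,0,0,0,2,0,0,0,0,2,0,0,0,0,2,0,0,0,0,0,0,0,0,0,0,0,0]

```text
time: 12.72
tool_pos: [0.5699, -0.0263, 0.116]
tool_rot: [-0.0, 0.541, 0.841, -0.0]
contact_force: [0.0, 0.2, -0.4]
gripper_width: 0.581
grasp_force: 62.4
```

```bash
python3 b.py
```

```text
t 12.77 pos [ 0.57   -0.0263  0.1162] xang 114.52 tilt [-0.  0. -1.] shift [-0.7  0.3  4.2] spin 0.0 F [ 0.8 -0.7  0. ] w 0.583 g 62.4 q [-0.18  0.02  1.84 -0.    1.28 -0.6 ]
246 blue 288 349 grey 292 346 mid diff mm 0.3
250 blue 290 348 grey 294 345 mid diff mm 0.30000000000000004
254 blue 292 345 grey 297 342 mid diff mm 0.6000000000000001
blue rows 265 267 spigot far .106 [-17.7   1.8] .112 [-14.1   1.7] bore far [-19.    0.5]
```

Emit:
move_arm:
  increments: [0,0.4,2,0,0,0,0,3,0,0,0,0,3,0,0,0,0,3,0,0,0,0,3,0,0,0,0,3,0,0,0,0,2,0,0,0,0,0,0,0]

```text
time: 13.43
tool_pos: [0.5701, -0.0263, 0.0966]
tool_rot: [-0.0, 0.541, 0.841, -0.0]
contact_force: [0.7, -1.6, -1.4]
gripper_width: 0.583
grasp_force: 62.4
```

Emit:
move_arm:
  increments: [0,0,3,0,0,0,0,3,0,0,0,0,3,0,0,0,0,3,0,0,0,0,2,0,0,0,0,2,0,0,0,0,1,0,0,0,0,0,0,0]

```text
time: 14.1
tool_pos: [0.5703, -0.0263, 0.08]
tool_rot: [-0.0, 0.541, 0.841, -0.0]
contact_force: [1.2, -2.7, -1.6]
gripper_width: 0.58
grasp_force: 62.4
```

Emit:
move_arm:
  increments: [-0.4,0,1,0,0,0,0,1,0,0,0,0,0.5,0,0,0,0,0.5,0,0,0,0,0.3,0,0,0,0,0,0,0]

```text
time: 14.6
tool_pos: [0.5704, -0.0263, 0.0769]
tool_rot: [-0.0, 0.541, 0.841, 0.0]
contact_force: [0.1, -0.2, -1.9]
gripper_width: 0.584
grasp_force: 62.4
```

Emit:
move_arm:
  increments: [0,0,0.3,0,0,0,0,0.3,0,0,0,0,0,0,0]

```text
time: 14.85
tool_pos: [0.5707, -0.0264, 0.0768]
tool_rot: [0.0, 0.541, 0.841, 0.0]
contact_force: [-1.4, 0.8, 1.9]
gripper_width: 0.582
grasp_force: 62.7
```

Emit:
move_arm:
  increments: [0,0,0.4,0,0,0,0,0.4,0,0,0,0,0,0,0,0,0,0,0,0]

```text
time: 15.18
tool_pos: [0.5709, -0.0265, 0.0768]
tool_rot: [0.0, 0.541, 0.841, 0.0]
contact_force: [-3.3, 1.0, 5.2]
gripper_width: 0.582
grasp_force: 63.2
```

The collar is seated: the height holds at the expected 76.8 mm while the force rises. I'll release part-way and retreat.

Emit:
move_arm:
  increments: [0,0,0,0,0.65,0,0,0,0,0.75,0,0,0,0,0.75,0,0,0,0,0.75]

```text
time: 15.52
tool_pos: [0.5704, -0.0265, 0.0753]
tool_rot: [-0.0, 0.541, 0.841, -0.0]
contact_force: [0.7, 0.3, 0.2]
gripper_width: 0.751
grasp_force: 0.0
```

Emit:
move_arm:
  increments: [0,0,-5,0,0.75,0,0,-10,0,0.75,0,0,-20,0,0.75,0,0,-25,0,0.75,0,0,-30,0,0.75,0,0,-30,0,0.75,0,0,-30,0,0.75,0,0,-10,0,0.75]

```text
time: 16.18
tool_pos: [0.5729, -0.0269, 0.2428]
tool_rot: [0.005, 0.541, 0.841, 0.002]
contact_force: [0.5, -0.5, 2.2]
gripper_width: 0.749
grasp_force: 0.0
```

Emit:
move_arm:
  increments: [30,0,0,0,0.75,35,0,0,0,0.75,35,0,0,0,0.75,35,0,0,0,0.75,30,0,0,0,0.75,0,0,0,0,0.75]

```text
time: 16.68
tool_pos: [0.4999, 0.1274, 0.2355]
tool_rot: [-0.001, 0.539, 0.842, 0.001]
contact_force: [-0.1, -0.3, 0.0]
gripper_width: 0.751
grasp_force: 0.0
```

```bash
python3 - <<'E'
from h import *
go(.57,-.027,.2)
A,B=cam("scene"),cam("side")
cv2.imwrite("pics/z.png",np.hstack([cv2.resize(A["im"][200:290,262:362],(395,356),interpolation=2),cv2.resize(B["im"][140:230,297:397],(395,356),interpolation=2)]))
for c,n,u,v in((A,"sc",312,235),(B,"si",347,180)):
    m=masks(c["im"])
    b=max(blobs(win(m["orange"],u,v,25)),key=lambda t:t[1]); ys,xs=np.where(b[2]); mid=[(xs.min()+xs.max())/2,(ys.min()+ys.max())/2]
    print(n,mid,onz(c,mid,.085)[0].round(4))
    for ce,a,_ in blobs(win(m["white"],u,v+7,55 if n=="sc" else 42),40): print(ce.round(),onz(c,ce,.068)[0].round(4))
E
```

```text
t 16.68 pos [0.4999 0.1274 0.2355] xang 114.81 tilt [-0.001  0.002 -1.   ] shift [-169.6   -1.1   35.2] spin None F [-0.1 -0.3  0. ] w 0.751 g 0.0 q [ 0.1  -0.21  1.86  0.    1.5  -0.33]
sc [np.float64(312.5), np.float64(242.5)] [ 0.5722 -0.023   0.085 ]
[292. 215.] [ 0.5134 -0.1036  0.068 ]
[351. 244.] [0.5326 0.0616 0.068 ]
[292. 276.] [ 0.6646 -0.0373  0.068 ]
si [np.float64(346.0), np.float64(182.0)] [ 0.5685 -0.0287  0.085 ]
[346. 173.] [0.6093 0.0152 0.068 ]
[373. 175.] [ 0.6659 -0.0388  0.068 ]
[317. 176.] [0.5326 0.0608 0.068 ]
[349. 209.] [ 0.5153 -0.1032  0.068 ]
```

View pics/z.png

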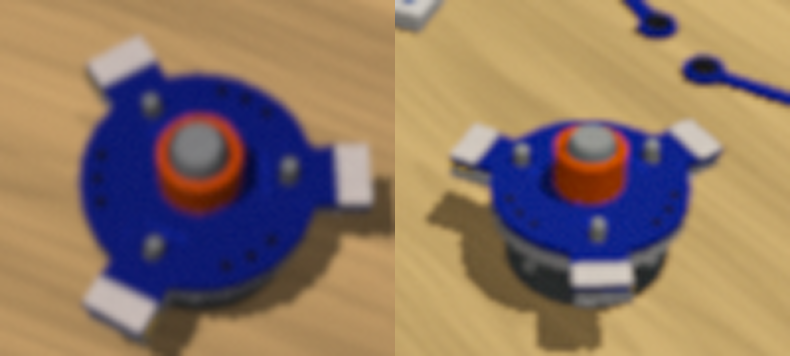

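The final view shows the collar square on the flange around the spigot, at (200,160) in the left crop. The three studs come through the flange, and the arm is clear.

```bash
python3 -c "
from plant import manip
print(manip.job_done())"
```

```text
the job is handed in; nothing more can be done
None
```

The flange is turned and fully home over the three studs, the collar was held all the way down and rests squarely on it around the spigot, everything is released, and the job was handed in at about 17 s.

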